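Hold the spice mill at pulse

ROBOT

A 7-joint arm with a two-finger parallel gripper is mounted at the origin on a cart in front of the work surface, level with it; the furniture and walls round the work are solid. World frame = base frame: x ahead of the robot, y to its left, z up, the work surface at z = 0. Lengths are in mm, angles in rad, forces in N, time in s.
With the tool pointing down it reaches from about 400 to 875 mm from the base axis. Payload 4.4 kg.
Tool frame: the origin (TCP) lies at the very end of the fingers, on their centre line; the grasp point (between the pads) lies 19 mm behind it; z points along the fingers, y is the line along which they close (so a half turn about z gives the same grasp; the last joint's range is limited). The gripper opens to 85 mm and grips with 20 to 120 N. Pads are 22 mm wide; open, the fingers measure 114 mm over their backs; the gripper's body (76 mm by 85 mm) begins 54 mm behind the grasp point. The pads swing forward as they close: fully open they stand 13 mm farther back than shut.
Start: joints at [1.109, 0.628, 0.038, 1.517, -0.027, 0.996, -0.02], TCP at [250.633, -599.751, 231.313] pointing down, gripper open.
Joint ranges: [-3.06, 3.06], [-0.37, 2.12], [-1.25, 1.32], [0.18, 2.47], [-1.1, 4.24], [0.23, 1.98], [-2.94, 2.94]. Speed limits (rad/s): [2.57, 2.57, 3.14, 3.14, 3.14, 3.14, 3.14].

INTERFACE

Orientations are given as [roll, pitch, yaw] about the fixed x, y, z axes, in that order (R = Rz(yaw) Ry(pitch) Rx(roll)).
In Python, from cell import read_state, get_image, camera_info, finish_job gives the robot as it stands.
- The arm moves only by the tool play_rows, never from a script. Its argument "deltas" is one flat list of numbers, 7 for each row, row after row: the shift along the tool's x, y, z in mm, then the turn, a rotation vector about the tool's x, y, z in rad, then the opening, from 0 (shut) to 1 (fully open). In form: [dx, dy, dz, ax, ay, az, grip, dx, dy, dz, ax, ay, az, grip, ...]. A call has 1 to 10 rows; each row is the pose to reach, as a shift and turn from the pose commanded when the call began, along the tool's axes at that moment; what a row does not reach only later rows make up. A row lasts 1/8 s, in which the tool goes at most 62.5 mm and 10.7 degrees, less where a joint would pass 70% of its speed; a pose out of reach is approached as far as the arm can. A call with a gripper value outside its range is refused whole. The fingers move at their own pace and stop on an object; the grip force is fixed at half the most. Time passes only in rows, so rows that repeat a pose let the fingers close. It gives the time, the measured TCP pose, the force, the opening and the grip force at its end, in the units of the state.
- read_state(): the state, without advancing time (a new reading comes with each control period).
- get_image(name): name is "side" or "top" or "wrist"; returns the picture (384x512x3 uint8, red, green, blue); there is no depth.
- camera_info(name): a dict with "fx", "fy", "cx", "cy" (pixels), "T" (4x4, takes a point from camera to world coordinates). Camera axes: x right, y down, z forward; pixel columns grow to the right and rows downward; lengths in mm; the calibration is good to about 2 mm. A picture is of the moment at which its call begins: read the wrist's pose just before it. camera_info takes no time and is no camera call; for the wrist camera it gives the pose at the moment of the call.
- finish_job(): hands the job in; it is judged then, once.
The state is a dict: "clock": time; "qpos": joint angles; "qd": joint speeds; "tau": joint torques, N m; "eef_pos": TCP position; "tool_rot": TCP orientation; "force": force on the tool from outside, world axes, zero at the start; "torque": the same for the moment, N m; "width": finger opening in mm; "gripper_force": force on a finger pad.
Only numpy, scipy, OpenCV 4.12 (cv2) and the standard library are available. Lean on these libraries where they do the work, as an engineer would, in place of code of your own. Each camera call takes 0.05 s, during which the arm holds its last target. There are 200 camera calls.

TASK

Push the small white dish across the worktop, without lifting it, until it stands under the end of the spice mill's spout. Then fit the loose lid into the mill with its lugs down through the two notches until it is fully home, twist it clockwise half way to the lock - its bar grip in line with the round studs on the rim, never on into the click at the double ribs - and finish while still gripping it there against the return spring, because half-turned is the pulse setting. Leave the other things on the worktop where they are.

Things in the scene. Friction and masses are not known exactly. Their poses are not given: they have to be found in the camera images.
- dish: small round white dish standing on the worktop, not the one on the cooktop: 84 mm across at the rim, 16 mm high, 66 mm across its flat foot, 0.28 kg. Origin: centre of its underside.
- lid: loose mill lid, standing on its plug; origin: centre of the plug's underside. Plug 64 mm across (57 at the foot), 19 tall; at its foot two lugs on the lid's +x and -x, 12 wide, 6 tall, out to 40 mm from the axis; cover 96 mm across, z 19 to 25.5; on it an upright bar grip along the lid's x, 58 long, 12 thick, z 25.5 to 56 mm. About 0.1 kg. Same after a half turn.
- mill: electric spice mill, fixed: steel cylinder 112 mm across (black foot 124), rim 110 mm up, lid off. Origin: centre of its underside. Low marks on both sides of the rim: a single rib at each notch (mill's +x and -x), a round stud at half way, a double rib at the lock. A chute spout 36 mm wide sticks out to its -y, ending 129 mm from the axis, 34 to 57 mm above the worktop there, 83 at the mill.
- mill_mouth (a point): centre of the mill's mouth, at the rim, 110 mm up. A flange 10 mm thick has a round hole 68 mm across and two notches 19 mm wide, on the mill's +x and -x, out to 44 mm from the axis. The lid enters with its x along the mill's x (either way round); when home its cover lies on the rim, its origin is 91 mm above the mill's, and its lugs are under the flange with 3 mm play up and down.
- spout_spot (a point): the point on the worktop below the spout's end where the dish's centre belongs: on the mill's -y side, 125 mm from its axis.
- half_mark: frame on the mill's axis at its foot, z up, x towards a half-way stud: the mill's frame turned 45 degrees clockwise from above. The lid's x lies along it (either way round) at half-turn. The lid turns only clockwise from the notches; the lock is at 90 degrees; from about 58 degrees the lugs run onto sprung click balls.
- switch_ring (a joint): turn in rad of the sprung ring in the mill that the lugs push, 0 at rest, pushing back with 0.1 N m per rad. The lugs meet it about 0.13 rad clockwise from the notches, and from there it is the lid's turn less 0.13: about 0.65 at half way, 1.4 at the lock.
- garlic: bystander: a garlic bulb, 56 mm, behind the work. Origin: centre of its underside. To be left alone.
- lemon: bystander: a lemon, 72x55x56 mm, behind the work. Origin: centre of its underside. To be left alone.
- lime_fruit: bystander: a lime, 48x44x45 mm, in front, to the left. Origin: centre of its underside. To be left alone.
- shaker: bystander: a salt shaker, 44 mm across and 90 mm tall, upright at the back. Origin: centre of its underside. To be left alone.
- spoon: bystander: a teaspoon, 132x26x9 mm, flat near the front edge. Origin: centre of its underside. To be left alone.
- veg_peeler: bystander: a peeler, 170x25x18 mm, flat near the front edge. Origin: centre of its underside. To be left alone.
There are look-alikes about, which are no part of the job. Leave any green or yellow look-alike of the lid alone.

How it is judged (in metres and radians):
On the way, in this order (a step that is already met when the one before it is completed fails the run):
1. the dish stands under the spout's end (horizontal distance between dish and spout_spot below 0.025 m and height (world z) of dish below 0.008 m and linear speed of dish below 0.02 m/s), for 0.2 s.
2. the lid is fully down in the mill, its lugs through the notches (horizontal distance between lid and mill_mouth below 0.006 m and z of lid in the frame of mill below 0.0945 m and angle between lid's own z axis and vertical below 0.08 rad), for 0.2 s.
At the end, for the whole second after the job is handed in: Lid home in the mill (origin under 94.5 mm up, within 6 mm of the axis, tilt under 0.08), turned clockwise to half way within 0.2 rad, ring at 0.35 to 0.95, lid still, gripped by the fingers (over 2 N); dish on the worktop, centre within 25 mm of the spot under the spout (all of step 2 and angle between the x axis of lid and the x axis of half_mark, either way round below 0.2 rad and value of joint switch_ring between 0.35 and 0.95 rad and contact force between the fingers and lid above 2 N and angular speed of lid below 0.2 rad/s and horizontal distance between dish and spout_spot below 0.025 m and height (world z) of dish below 0.008 m); the arm keeps its last pose, push and grip.
It fails at once if the lid is turned on into the lock click (value of joint switch_ring above 1.1 rad).
It fails at once if the dish is lifted or tipped (height (world z) of dish above 0.012 m or angle between dish's own z axis and vertical above 0.3 rad).
It fails at once if a bystander is moved by more than 40 mm (distance of any of garlic, lemon, lime_fruit, shaker, spoon, veg_peeler from where it was at the start of the episode above 0.04 m).
It also fails if it takes over 72 s, if anything falls off the work surface, if the arm or the gripper's body presses on something with over 40 N, if the wrist force passes 120 N, or if a joint passes its speed limit or range.

## Working session

There is one attempt and no reset: what is moved stays moved. The work goes in short steps, Python scripts to look and compute and a tool call to move; the robot and the scene stay as the last step left them, time stands still between calls to the robot, and variables do not carry over. Pictures are saved under pics/ and viewed, at most 10 in all, crops included, and the job is handed in when it is done.

Besides the shell and the picture viewer there is one more tool, called by a JSON object that holds its "name" and its "arguments", one argument or row to a line. play_rows: Moves the arm, as the interface text tells. Its arguments: {"type":"object","properties":{"deltas":{"type":"array"}},"required":["deltas"]}

```bash
mkdir -p pics; ls; cat > h.py <<'E'
import numpy as np, cv2
from cell import *
def ray(name,u,v,z,ci=None):
    c=ci or camera_info(name);T=np.array(c["T"])
    d=T[:3,:3]@np.array([(u-c["cx"])/c["fx"],(v-c["cy"])/c["fy"],1]);o=T[:3,3]
    return o+d*(z-o[2])/d[2]
def proj(name,p,ci=None):
    c=ci or camera_info(name);T=np.array(c["T"]);q=T[:3,:3].T@(np.array(p)-T[:3,3])
    return np.array([c["fx"]*q[0]/q[2]+c["cx"],c["fy"]*q[1]/q[2]+c["cy"]])
E
python3 - <<'E'
from h import *
a=get_image("top");b=get_image("side")
cv2.imwrite("pics/top0.png",a[:,:,::-1]);cv2.imwrite("pics/side0.png",b[:,:,::-1])
cv2.imwrite("pics/v1.png",cv2.resize(a[:,:,::-1],(800,600),interpolation=cv2.INTER_CUBIC))
cv2.imwrite("pics/v2.png",cv2.resize(b[:,:,::-1],(800,600),interpolation=cv2.INTER_CUBIC))
for n in("top","side","wrist"):
    c=camera_info(n);print(n,c["fx"],c["cx"],c["cy"],np.round(c["T"],3).tolist())
print(read_state())
E
```

```text
pics
top 465.26672026380794 253.1533644480603 194.45639660669272 [[-0.005, -0.998, 0.057, 478.524], [-1.0, 0.005, -0.0, 40.395], [0.0, -0.057, -0.998, 1204.882], [0.0, 0.0, 0.0, 1.0]]
side 448.4381313820989 251.08408264755693 189.2939140830551 [[1.0, 0.005, -0.008, 563.904], [0.009, -0.607, 0.795, -901.494], [-0.0, -0.795, -0.607, 779.483], [0.0, 0.0, 0.0, 1.0]]
wrist 283.05429226050046 259.4861420898805 189.6825662814709 [[0.386, -0.88, -0.278, 320.162], [-0.923, -0.369, -0.114, -569.439], [-0.002, 0.301, -0.954, 373.448], [0.0, 0.0, 0.0, 1.0]]
{'clock': 0.1, 'qpos': array([ 1.10917023,  0.62928235,  0.03847467,  1.51827797, -0.02699641,
        0.99631535, -0.01998705]), 'qd': array([ 0.00099296, -0.0013929 , -0.00321893, -0.00283004, -0.00024421,
        0.00013279, -0.00115049]), 'tau': array([ 3.47985013e-03, -5.64540803e+01,  1.23097535e+00, -1.93974835e+01,
        1.14267124e-02,  5.44860988e-03,  4.00851491e-05]), 'eef_pos': array([ 250.41006642, -599.20697521,  230.45980819]), 'tool_rot': array([-3.13982892e+00,  4.03770885e-05,  3.95816608e-01]), 'force': array([0.00497028, 0.53736552, 0.79167121]), 'torque': array([ 0.04242876, -0.0467758 ,  0.02849999]), 'gripper_force': 0.0, 'width': 85.47302649537234}
```

View pics/v1.png

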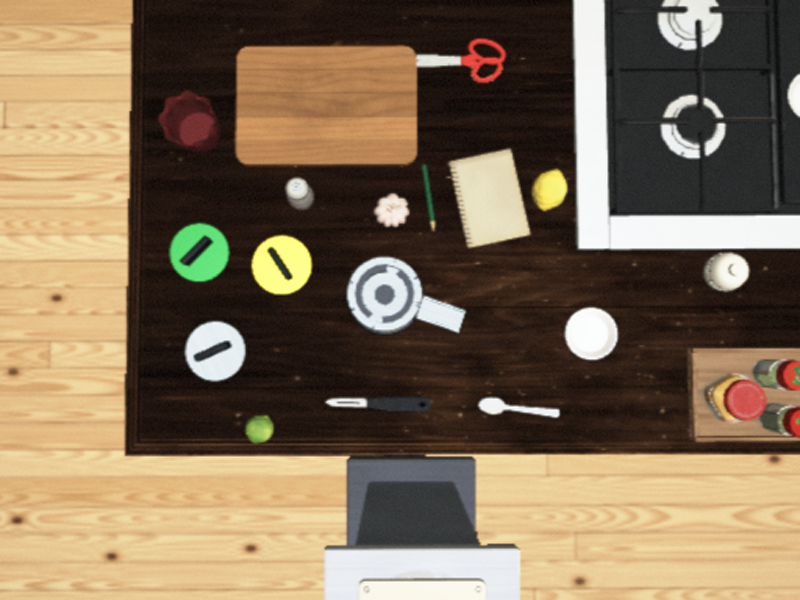

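View pics/v2.png

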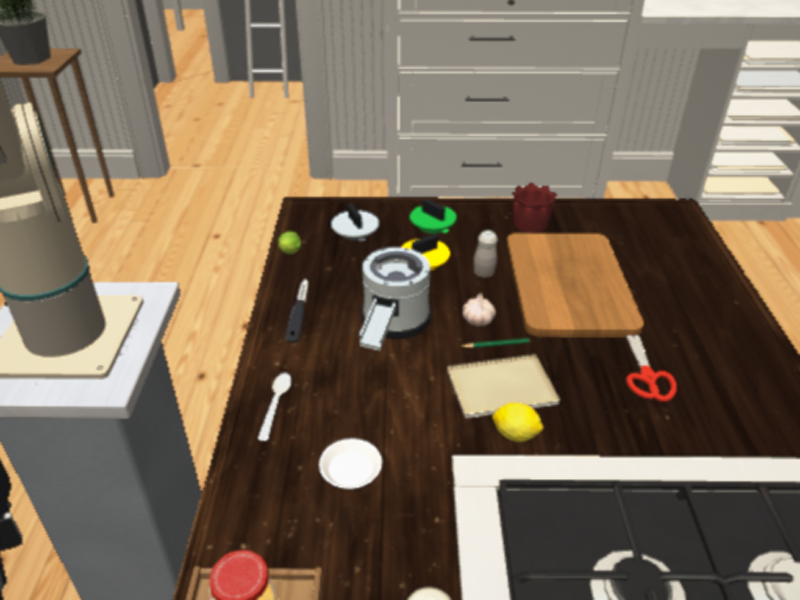

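Top picture (800 px scale): the lid candidates are light grey at (215,351), green at (200,252) and yellow at (282,265). The light grey one is meant, since the green and yellow ones are look-alikes. The worktop dish is at (591,333); another lies on the cooktop at (798,95). The mill is at (385,293) with its spout pointing to (447,315). I'll confirm in an enlarged crop.

```bash
python3 - <<'E'
from h import *
a=cv2.imread("pics/top0.png")[158:258,112:312]
cv2.imwrite("pics/v3.png",cv2.resize(a,(800,400),interpolation=cv2.INTER_CUBIC))
s=1.5625
for n,u,v,z in[("dish",591,333,16),("lid",215,351,25),("lidgrip1",196,358,56),("lidgrip2",231,344,56),("mill rim",385,293,110),("spout end",447,315,57),("lime",259,429,22),("peelerL",327,402,5),("peelerR",430,405,9),("spoonL",480,405,5),("spoonR",559,412,5),("yellow",282,265,25)]:
    print(n,np.round(ray("top",u/s,v/s,z)))
E
```

```text
dish [ 497. -279.   16.]
lid [470. 333.  25.]
lidgrip1 [460. 355.  56.]
lidgrip2 [481. 300.  56.]
mill rim [557.  56. 110.]
spout end [526. -41.  57.]
lime [344. 261.  22.]
peelerL [386. 153.   5.]
peelerR [380. -15.   9.]
spoonL [380. -98.   5.]
spoonR [ 368. -227.    5.]
yellow [610. 225.  25.]
```

View pics/v3.png

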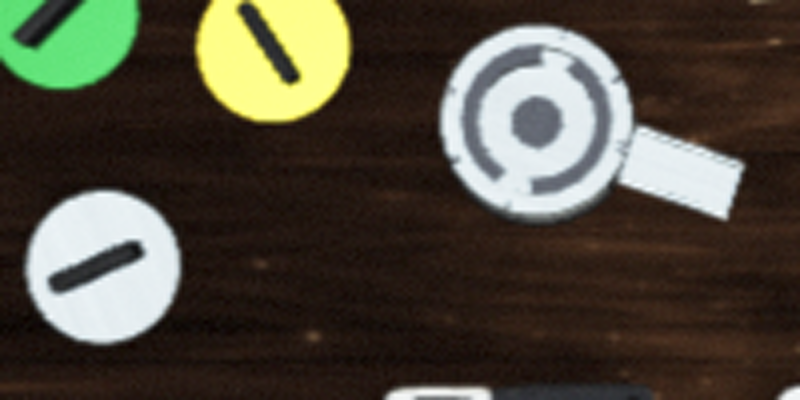

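The crop confirms a light grey lid at crop (103,267) with its bar from (50,283) to (143,248). The mill's rim is centred at (537,120), with notches at (556,55) and (518,182) and the spout end's middle at (736,190).

```bash
cat >> h.py <<'E'
from scipy.spatial.transform import Rotation as Ro
def go(x,y,z,yaw):
    "shift and turn in tool axes from the measured pose to a tool-down pose"
    s=read_state();R=Ro.from_euler("xyz",s["tool_rot"]);t=Ro.from_euler("xyz",[np.pi,0,yaw])
    d=R.inv().apply(np.array([x,y,z])-s["eef_pos"]);w=(R.inv()*t).as_rotvec()
    print("go",np.round([x,y,z,yaw],2),"shift",np.round(d,1),"turn",np.round(w,3))
E
python3 - <<'E'
from h import *
f=lambda u,v,z:ray("top",112+u/4,158+v/4,z)
m=f(537,120,110);e=f(736,190,57);n1=f(556,55,110);n2=f(518,182,110)
an=lambda v:np.arctan2(v[1],v[0])
print("mill",m,"spout len",np.linalg.norm((e-m)[:2]),"yaw spout",an(e-m)+np.pi/2,"yaw notch",an(n1-n2))
for yaw in(an(e-m)+np.pi/2,an(n1-n2)):print("spot",m[:2]+125*np.array([np.sin(yaw),-np.cos(yaw)]))
a,b=f(50,283,56),f(143,248,56);print("lid",f(103.5,267,25),"bar mid",(a+b)/2,"len",np.linalg.norm(a-b),"yaw",an(a-b))
go(489,-356,200,1.466);go(489,-356,3,1.466)
E
```

```text
mill [555.94826108  56.26716428 110.        ] spout len 128.27032039540723 yaw spout -0.31839533858526536 yaw notch -0.29428381952573457
spot [516.81789173 -62.45020679]
spot [519.69144451 -63.35910061]
lid [470.10405296 332.14117134  25.        ] bar mid [471.27467502 328.78142205  56.        ] len 60.91476211941647 yaw 1.9268549582788475
go [ 489.   -356.    200.      1.47] shift [ 313.9 -132.4   30.7] turn [-2.00e-03 -1.00e-03 -1.07e+00]
go [ 489.   -356.      3.      1.47] shift [ 313.9 -132.   227.7] turn [-2.00e-03 -1.00e-03 -1.07e+00]
```

{"name": "play_rows", "arguments": {
  "deltas": [50,-20,0,0,0,-0.17,0.6,105,-44,5,0,0,-0.35,0.6,160,-66,10,0,0,-0.53,0.6,210,-88,15,0,0,-0.71,0.6,260,-110,20,0,0,-0.89,0.6,314,-132,30,0,0,-1.07,0.6,314,-132,75,0,0,-1.07,0.6,314,-132,130,0,0,-1.07,0.6,314,-132,165,0,0,-1.07,0.6,314,-132,165,0,0,-1.07,0.6]
}}

```text
clock: 1.35
eef_pos: [487.3, -355.4, 63.4]
tool_rot: [-3.136, -0.003, 1.466]
force: [-0.1, 0.2, 0.9]
width: 51.3
gripper_force: 0.0
```

```bash
python3 - <<'E'
from h import *
go(489,-356,3,1.471);print(read_state()["qpos"])
ci=camera_info("wrist");b=get_image("wrist");cv2.imwrite("pics/w1.png",b[:,:,::-1])
import json;json.dump({k:np.array(ci[k]).tolist() for k in("fx","fy","cx","cy","T")},open("w1.json","w"))
E
```

```text
go [ 489.   -356.      3.      1.47] shift [-0.6  2.2 60.4] turn [-0.006 -0.003 -0.005]
[ 0.70722709  0.78960143 -0.20005394  1.77159002  0.24804923  0.61184777
  0.25526246]
```

View pics/w1.png

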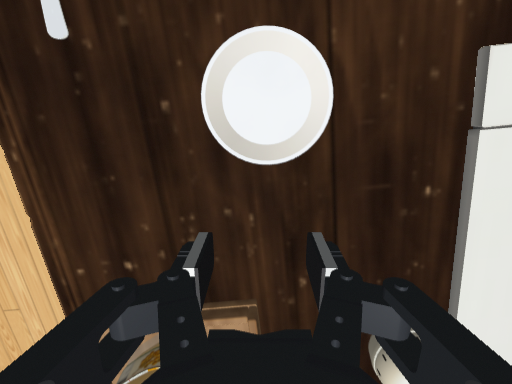

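The wrist picture shows the dish centred at (267,95), ahead of the open fingers, whose middle is at about column 260.

```bash
python3 - <<'E'
from h import *
import json
p=ray("wrist",267,94,16,json.load(open("w1.json")));print("dish",p)
s=np.array([518.5,-63]);d=s-p[:2];L=np.linalg.norm(d);yaw=np.arctan2(d[1],d[0]);d/=L
print("len",L,"yaw",yaw)
a=p[:2]-75*d;go(*a,4,yaw)
b=s-45*d;go(*b,4,yaw)
E
```

```text
dish [ 498.8224849  -274.92994456   16.        ]
len 212.84150441442125 yaw 1.4782126220402583
go [ 491.89 -349.61    4.      1.48] shift [ 7.   2.4 61.6] turn [-0.002 -0.001 -0.012]
go [ 514.34 -107.81    4.      1.48] shift [249.8  -0.6  61.9] turn [-0.002 -0.001 -0.012]
```

{"name": "play_rows", "arguments": {
  "deltas": [3,2,20,-0.002,0,-0.012,0.6,5,2,40,-0.002,0,-0.012,0.6,7,2,54,-0.002,0,-0.012,0.6,7,2,60,-0.002,0,-0.012,0.6,7,2,60,-0.002,0,-0.012,0.6,20,2,60,-0.002,0,-0.012,0.6,35,2,60,-0.002,0,-0.012,0.6,50,1,60,-0.002,0,-0.012,0.6]
}}

```text
clock: 2.4
eef_pos: [496.4, -306.6, 6.8]
tool_rot: [3.138, 0.001, 1.478]
force: [-0.6, -2.8, 0.9]
width: 51.2
gripper_force: 1.2
```

```bash
python3 - <<'E'
from h import *
go(514.3,-107.8,4,1.478)
E
```

```text
go [ 514.3  -107.8     4.      1.48] shift [199.6  -0.5   2.6] turn [0.003 0.001 0.   ]
```

{"name": "play_rows", "arguments": {
  "deltas": [14,0,1,0,0,0,0.6,30,0,1,0,0,0,0.6,46,0,1,0,0,0,0.6,62,0,1,0,0,0,0.6,78,0,1,0,0,0,0.6,94,0,1,0,0,0,0.6,110,0,1,0,0,0,0.6,125,0,1,0,0,0,0.6,135,0,1,0,0,0,0.6,140,0,1,0,0,0,0.6]
}}

```text
clock: 3.65
eef_pos: [508.8, -167.9, 5.6]
tool_rot: [3.139, 0.001, 1.478]
force: [0.4, -6.7, 6.4]
width: 51.6
gripper_force: 3.2
```

```bash
cat > dish.py <<'E'
from h import *
import sys
ci=camera_info("top");a=get_image("top")
cv2.imwrite(sys.argv[1],a[:,:,::-1])
s=read_state();print(s["eef_pos"],s["force"])
# white blob fit inside the region in front of the fingers
ci2=camera_info("wrist");b=get_image("wrist");cv2.imwrite(sys.argv[2],b[:,:,::-1])
g=((b.min(2)>130)*255).astype(np.uint8)
n,l,st,c=cv2.connectedComponentsWithStats(g)
for i in range(1,n):
    if st[i,4]>1500:print(st[i],c[i].round(),ray("wrist",st[i,0]+st[i,2]/2,st[i,1]+st[i,3]/2,16,ci2).round(1))
go(514.3,-107.8,4,1.478)
E
python3 dish.py pics/t2.png pics/w2.png
python3 - <<'E'
import cv2
a=cv2.imread("pics/t2.png")[150:300,180:380];b=cv2.imread("pics/w2.png")
import numpy as np
cv2.imwrite("pics/v4.png",np.hstack([cv2.resize(a,(400,300)),cv2.resize(b,(400,300))]))
E
```

```text
[ 508.81674749 -167.29710818    5.58068432] [-0.39816871 -4.95600453  3.73153551]
[ 210    0  116   28 1700] [279.   9.] [521.2 -56.9  16. ]
[  170    85   176   170 23409] [257. 169.] [ 510.9 -122.    16. ]
[   0  137   57  199 3830] [ 22. 226.] [ 389.5 -146.1   16. ]
go [ 514.3  -107.8     4.      1.48] shift [60.   0.   1.5] turn [0.002 0.    0.   ]
```

View pics/v4.png

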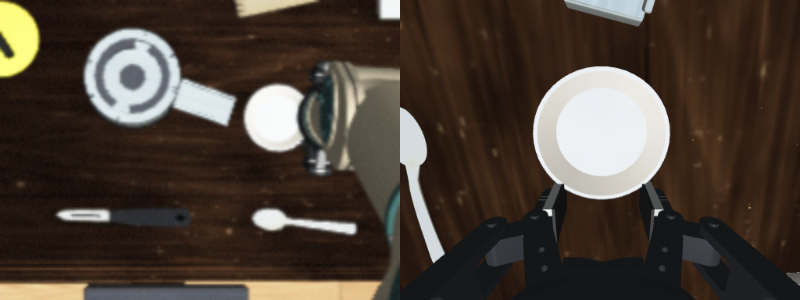

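The dish sits squarely in the fingers at about (511,-122), 45 mm ahead of the TCP, with the spout ahead of it. It has 59 mm more to go.

{"name": "play_rows", "arguments": {
  "deltas": [10,0,0,0,0,0,0.6,22,1,0,0,0,0,0.6,34,1,0,0,0,0,0.6,45,2,0,0,0,0,0.6,53,2,0,0,0,0,0.6,58,2,0,0,0,0,0.6,59,2,0,0,0,0,0.6,59,2,0,0,0,0,0.6,50,2,0,0,0,0,0.6,20,2,0,0,0,0,0.6]
}}

```text
clock: 5.0
eef_pos: [512.9, -145.3, 4.9]
tool_rot: [3.14, -0.003, 1.482]
force: [0.0, -0.0, -0.7]
width: 51.5
gripper_force: 0.0
```

```bash
python3 dish.py pics/t3.png pics/w3.png
python3 - <<'E'
import cv2
a=cv2.imread("pics/t3.png")[150:300,180:380];b=cv2.imread("pics/w3.png")
import numpy as np
cv2.imwrite("pics/v5.png",np.hstack([cv2.resize(a,(400,300)),cv2.resize(b,(400,300))]))
E
```

```text
[ 511.66182185 -152.59403684    4.91995919] [-0.03536031 -4.78588354  0.058908  ]
[  160     0   195   176 28013] [257.  82.] [517.3 -70.4  16. ]
[   0  168   52  171 3465] [ 22. 240.] [ 388.3 -140.3   16. ]
go [ 514.3  -107.8     4.      1.48] shift [43.7 -1.6  0.8] turn [ 0.001  0.001 -0.005]
```

View pics/v5.png

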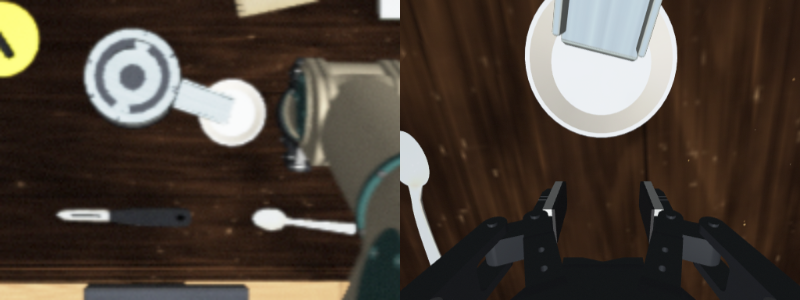

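The dish now lies under the spout end, its rim circle centred at about wrist pixel (257,78). I'll check its position against the spot.

```bash
python3 - <<'E'
from h import *
print("dish w",ray("wrist",257,78,16), "dish t",ray("top",180+231.5/2,150+112/2,16))
# spout end seen by wrist: bottom-edge upper corners in view (562,40),(640,58)
for z in(57,34):print("spout end",z,[ray("wrist",(u-400)/.78125,v/.78125,z).round(1) for u,v in((564,43),(639,59))])
go(480,-260,200,1.48);go(480,250,200,1.93);print(read_state()["qpos"])
E
```

```text
dish w [517.59983358 -65.10672348  16.        ] dish t [515.85036863 -68.68852822  16.        ]
spout end 57 [array([504.5, -60.4,  57. ]), array([532.2, -68.7,  57. ])]
spout end 34 [array([501.2, -56.9,  34. ]), array([535.9, -67.3,  34. ])]
go [ 480.   -260.    200.      1.48] shift [-111.4  -20.7 -195. ] turn [ 0.001  0.001 -0.007]
go [480.   250.   200.     1.93] shift [ 396.2  -70.3 -195.7] turn [ 0.001  0.001 -0.457]
[ 0.29450701  0.82264066 -0.09161257  1.99077697  0.20818102  0.33553836
 -0.06211851]
```

```bash
python3 - <<'E'
from h import *
go(480,308,110,1.93)
E
```

```text
go [480.   308.   110.     1.93] shift [ 454.   -76.1 -105.7] turn [ 0.001  0.001 -0.457]
```

{"name": "play_rows", "arguments": {
  "deltas": [-10,0,-40,0,0,0,0.6,-10,0,-95,0,0,0,0.8,0,0,-150,0,0,0,1,30,-5,-195,0,0,0,1,85,-15,-205,0,0,0,1,140,-25,-205,0,0,-0.09,1,195,-35,-205,0,0,-0.18,1,250,-45,-205,0,0,-0.27,1,305,-55,-205,0,0,-0.36,1,360,-65,-205,0,0,-0.45,1]
}}

```text
clock: 6.35
eef_pos: [479.7, 218.9, 209.9]
tool_rot: [3.14, -0.0, 1.932]
force: [1.2, -0.8, -0.2]
width: 85.6
gripper_force: 0.0
```

```bash
python3 - <<'E'
from h import *
go(480,308,110,1.93);print(read_state()["qpos"])
E
```

```text
go [480.   308.   110.     1.93] shift [ 83.2  31.7 100. ] turn [ 0.001 -0.     0.002]
[-0.25528865  0.49595777 -0.32918263  1.87789691  0.21592002  0.80107269
 -0.33730801]
```

{"name": "play_rows", "arguments": {
  "deltas": [35,13,25,0,0,0,1,70,26,55,0,0,0,1,83,32,85,0,0,0,1,83,32,100,0,0,0,1,83,32,100,0,0,0,1]
}}

```text
clock: 6.98
eef_pos: [481.1, 304.0, 109.1]
tool_rot: [-3.14, 0.002, 1.927]
force: [0.5, -0.5, -0.6]
width: 85.7
gripper_force: 0.0
```

```bash
python3 - <<'E'
from h import *
import json
ci=camera_info("wrist");b=get_image("wrist");cv2.imwrite("pics/w4.png",b[:,:,::-1])
json.dump({k:np.array(ci[k]).tolist() for k in("fx","fy","cx","cy","T")},open("w4.json","w"))
print(read_state()["eef_pos"])
E
```

```text
[481.9574708  304.19411405 110.18727521]
```

View pics/w4.png

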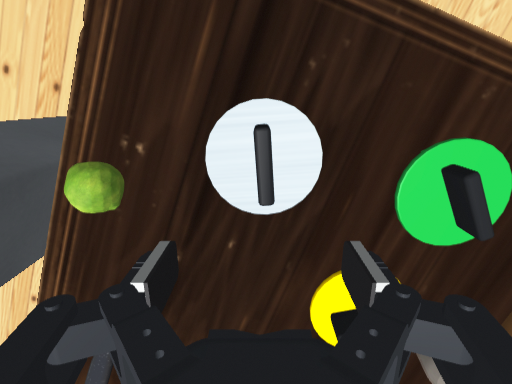

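The light grey lid is alone near the centre, its cover centred at (264,156) and its bar running from (262,126) to (266,204). The green and yellow look-alikes stand off to the right.

```bash
python3 - <<'E'
from h import *
import json
c=json.load(open("w4.json"))
m=ray("wrist",264,156,25.5,c);a=ray("wrist",262,126,56,c);b=ray("wrist",266,204,56,c);d=a-b
yaw=np.arctan2(d[1],d[0]);print("cover",m,"bar",(a+b)/2,np.linalg.norm(d),yaw)
p=(m+(a+b)/2)/2
go(p[0],p[1],80,yaw);go(p[0],p[1],29,yaw)
E
```

```text
cover [471.21449015 337.43856495  25.5       ] bar [471.52019685 335.6177466   56.        ] 56.44950011945156 1.9829127479568245
go [471.37 336.53  80.     1.98] shift [34.   1.3 30.1] turn [ 0.001  0.001 -0.056]
go [471.37 336.53  29.     1.98] shift [34.1  1.3 81.1] turn [ 0.001  0.001 -0.056]
```

{"name": "play_rows", "arguments": {
  "deltas": [18,1,20,0,0,-0.03,1,33,1,45,0,0,-0.056,1,33,1,70,0,0,-0.056,1,33,1,80,0,0,-0.056,1,33,1,80,0,0,-0.056,0.5,33,1,80,0,0,-0.056,0,33,1,80,0,0,-0.056,0,33,1,80,0,0,-0.056,0,33,1,80,0,0,-0.056,0]
}}

```text
clock: 8.15
eef_pos: [472.2, 336.9, 30.9]
tool_rot: [3.138, 0.001, 1.984]
force: [0.3, 0.3, 4.9]
width: 11.2
gripper_force: 59.2
```

```bash
python3 - <<'E'
from h import *
s=read_state();print(s["eef_pos"],s["tool_rot"],s["force"],s["width"],s["gripper_force"])
E
```

```text
[472.19245707 336.88287877  30.9379209 ] [3.13834107e+00 6.85187437e-04 1.98364204e+00] [0.25433091 0.33432388 4.86345518] 11.199321540154779 59.194453954696655
```

```bash
python3 - <<'E'
from h import *
go(641.5,28.5,170,2.83)
E
```

```text
go [641.5   28.5  170.     2.83] shift [-350.5   31.8 -138.7] turn [ 0.003  0.002 -0.846]
```

{"name": "play_rows", "arguments": {
  "deltas": [0,0,-15,0,0,0,0,0,0,-50,0,0,0,0,0,0,-95,0,0,0,0,0,0,-135,0,0,0,0,-30,20,-139,0,0,-0.05,0]
}}

```text
clock: 8.78
eef_pos: [500.9, 321.2, 173.7]
tool_rot: [3.134, -0.002, 2.041]
force: [0.4, -0.1, -1.3]
width: 10.8
gripper_force: 58.5
```

```bash
python3 - <<'E'
from h import *
go(641.5,28.5,170,2.83)
s=read_state();print(s["eef_pos"],s["force"],s["width"],s["gripper_force"])
E
```

```text
go [641.5   28.5  170.     2.83] shift [-324.6   -7.3    3. ] turn [ 0.008  0.001 -0.789]
[500.88449878 321.15237343 173.73307321] [ 0.38884505 -0.11065663 -1.28003487] 10.847083242733621 58.49258601665497
```

{"name": "play_rows", "arguments": {
  "deltas": [-35,-1,0,0,0,-0.09,0,-75,-2,0,0,0,-0.18,0,-115,-3,0,0,0,-0.28,0,-155,-4,0,0,0,-0.38,0,-195,-5,0,0,0,-0.48,0,-235,-6,0,0,0,-0.58,0,-275,-7,2,0,0,-0.68,0,-310,-7,3,0.004,0,-0.76,0,-325,-7,3,0.008,0,-0.789,0,-325,-7,3,0.008,0,-0.789,0]
}}

```text
clock: 10.02
eef_pos: [640.7, 21.3, 166.7]
tool_rot: [-3.134, -0.001, 2.819]
force: [-0.0, -0.5, -0.7]
width: 11.0
gripper_force: 58.6
```

```bash
python3 - <<'E'
from h import *
import json
s=read_state();ci=camera_info("wrist");b=get_image("wrist");cv2.imwrite("pics/w5.png",b[:,:,::-1])
json.dump({k:np.array(ci[k]).tolist() for k in("fx","fy","cx","cy","T")},open("w5.json","w"))
print(s["eef_pos"],s["tool_rot"],s["qpos"])
cv2.imwrite("pics/v6.png",cv2.resize(b[:,:,::-1],(800,600),interpolation=cv2.INTER_CUBIC))
E
```

```text
[640.7275432   21.2731011  166.74328327] [-3.13412062e+00 -8.82492424e-04  2.81938435e+00] [ 0.24565735  0.74418229 -0.56479604  1.59358996  0.47077731  0.94721659
  0.76742934]
```

View pics/v6.png

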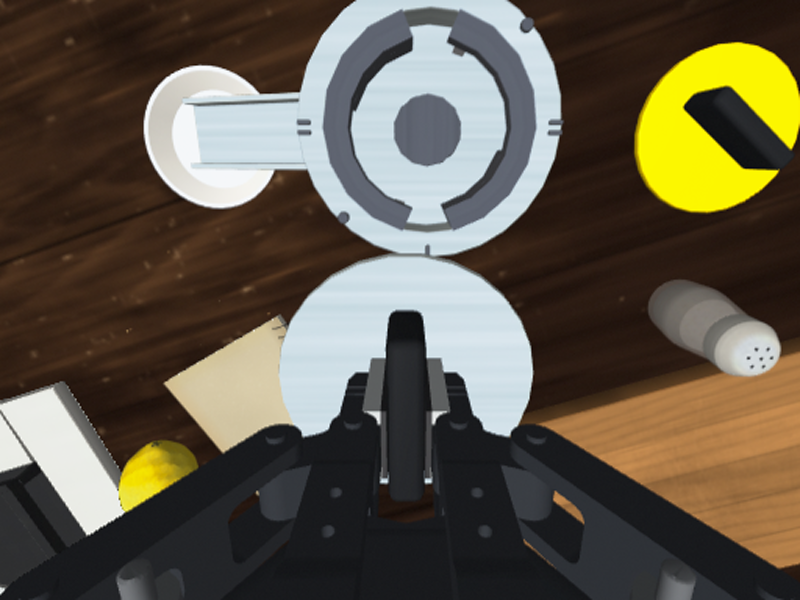

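Clear view. The mill's rim is centred at about (431,126), with double ribs at (304,127) and (556,127) and a notch rib at (428,250). The held lid's cover is centred at about (406,381), and its bar is nearly vertical in the image, along the mill's notches.

```bash
python3 - <<'E'
from h import *
import json
c=json.load(open("w5.json"));k=.64
r=lambda u,v,z:ray("wrist",u*k,v*k,z,c)
m1=r(431,126,110);m2=(r(304,127,110)+r(556,127,110))/2;m3=(r(344,217,111)+r(526,26,111))/2
d=r(556,127,110)-r(304,127,110);print("mill",m1,m2,m3,"dia ribs",np.linalg.norm(d),"y axis yaw",np.arctan2(d[1],d[0]))
e=r(428,250,111)-m2;print("notch dir",np.arctan2(e[1],e[0]),np.linalg.norm(e[:2]))
e=r(526,26,111)-r(344,217,111);print("stud dir",np.arctan2(e[1],e[0])-np.pi/2, "mill yaw if +45:",np.arctan2(e[1],e[0]))
z=166.7-31+25.5
l=(r(279,381,z)+r(533,381,z))/2;t=r(406,254,z);print("lid",l,"dia",np.linalg.norm(r(279,381,z)-r(533,381,z)),"centre from top edge",np.linalg.norm(t-l))
print("tcp",c["T"][0][3],c["T"][1][3]);print("lid-tcp",l[:2]-read_state()["eef_pos"][:2],"mill-lid",m2[:2]-l[:2],m1[:2]-l[:2])
print("dish",r(211,136,16))
E
```

```text
mill [557.84515624  59.8888163  110.        ] [558.05653827  59.27440426 110.        ] [558.19637355  59.0197985  111.        ] dia ribs 106.43190164478627 y axis yaw 1.2486335615986994
notch dir -0.321417266456834 52.52847540508962
stud dir 0.4626388979715168 mill yaw if +45: 2.0334352247664134
lid [642.40499272  20.81900321 161.2       ] dia 95.1534360421608 centre from top edge 48.40845894228609
tcp 566.9424960272415 46.97704635871137
lid-tcp [ 2.15444413 -2.31466882] mill-lid [-84.34845444  38.45540105] [-84.55983648  39.06981309]
dish [515.50330753 -66.571399    16.        ]
```

{"name": "play_rows", "arguments": {
  "deltas": [15,2,0,0,0,0,0,40,4,0,-0.004,0,-0.001,0,65,7,0,-0.007,0,-0.001,0,85,9,5,-0.007,0,-0.001,0,92,10,12,-0.007,0,-0.001,0,92,10,17,-0.007,0,-0.001,0,92,10,17,-0.007,0,-0.001,0]
}}

```text
clock: 10.95
eef_pos: [556.8, 61.3, 149.2]
tool_rot: [3.142, -0.001, 2.823]
force: [0.8, 0.3, -0.5]
width: 11.2
gripper_force: 58.6
```

```bash
python3 - <<'E'
from h import *
s=read_state();print(s["eef_pos"],s["tool_rot"],s["force"]);go(556.2,60,122,2.82)
import json
ci=camera_info("wrist");b=get_image("wrist");c=get_image("side");cv2.imwrite("pics/w6.png",b[:,:,::-1])
p=proj("side",[557,58,110]).astype(int);c=c[p[1]-60:p[1]+60,p[0]-50:p[0]+50,::-1]
cv2.imwrite("pics/v7.png",np.hstack([cv2.resize(c,(400,480),interpolation=cv2.INTER_CUBIC),cv2.resize(b[:240,100:300,::-1],(400,480),interpolation=cv2.INTER_CUBIC)]))
E
```

```text
[556.79132496  61.25285898 149.15805591] [ 3.14150631e+00 -1.09469456e-03  2.82335037e+00] [ 0.82055304  0.26182166 -0.46837581]
go [556.2   60.   122.     2.82] shift [ 0.1 -1.4 27.2] turn [ 0.    -0.001  0.003]
```

View pics/v7.png

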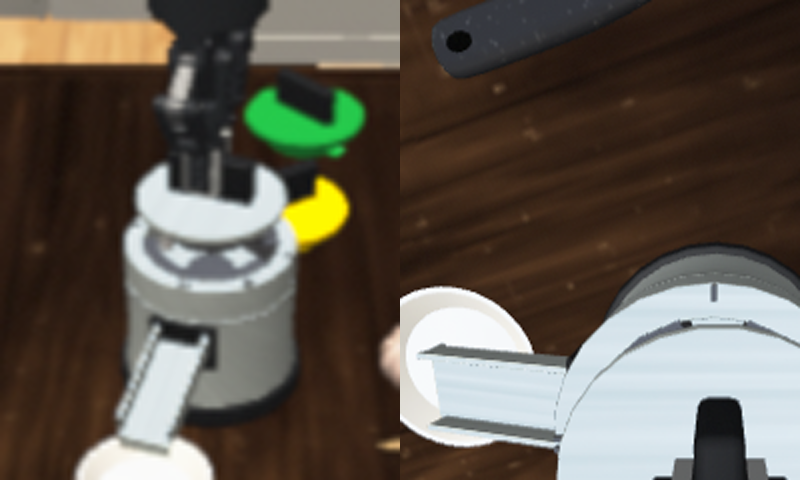

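The lid is centred over the mouth. The notch rib at (713,292) is in line with the bar at (719,430).

{"name": "play_rows", "arguments": {
  "deltas": [0,-1,4,0,0,0.003,0,0,-1.4,8,0,0,0.003,0,0,-1.4,11,0,0,0.003,0,0,-1.4,14,0,0,0.003,0,0,-1.4,16,0,0,0.003,0]
}}

```text
clock: 11.68
eef_pos: [555.8, 60.2, 133.4]
tool_rot: [3.141, -0.001, 2.821]
force: [-0.4, 0.3, -0.3]
width: 11.4
gripper_force: 58.6
```

{"name": "play_rows", "arguments": {
  "deltas": [0,0,3,0,0,0,0,0,0,6,0,0,0,0,0,0,8,0,0,0,0,0,0,10,0,0,0,0,0,0,11,0,0,0,0,0,0,11,0,0,0,0]
}}

```text
clock: 12.42
eef_pos: [555.8, 60.1, 122.5]
tool_rot: [3.141, -0.001, 2.821]
force: [0.0, -0.7, -0.9]
width: 11.1
gripper_force: 58.6
```

{"name": "play_rows", "arguments": {
  "deltas": [0,0,0.5,0,0,0,0,0,0,1,0,0,0,0,0,0,1.5,0,0,0,0,0,0,1.5,0,0,0,0]
}}

```text
clock: 12.92
eef_pos: [555.9, 60.1, 121.9]
tool_rot: [-3.142, -0.0, 2.821]
force: [-2.6, -0.1, 6.0]
width: 10.7
gripper_force: 59.7
```

The lid is home, with 6 N of contact at the expected height. Now I twist it clockwise, first part way.

{"name": "play_rows", "arguments": {
  "deltas": [0,0.1,-0.3,0,0,0.06,0,0,0.3,-0.3,0,0,0.14,0,-0.1,0.5,-0.3,0,0,0.22,0,-0.1,0.7,-0.3,0,0,0.3,0,-0.2,0.8,-0.3,0,0,0.38,0,-0.2,0.9,-0.3,0,0,0.4,0]
}}

```text
clock: 13.68
eef_pos: [556.8, 60.9, 121.9]
tool_rot: [3.141, 0.0, 2.421]
force: [-0.8, -0.3, 4.6]
width: 10.7
gripper_force: 59.4
```

{"name": "play_rows", "arguments": {
  "deltas": [0,0.1,0,0,0,0.08,0,-0.1,0.3,0,0,0,0.16,0,-0.1,0.5,0,0,0,0.24,0,-0.2,0.7,0,0,0,0.32,0,-0.2,0.8,0,0,0,0.37,0,-0.2,0.8,0,0,0,0.386,0,-0.2,0.8,0,0,0,0.386,0,-0.2,0.8,0,0,0,0.386,0,-0.2,0.8,0,0,0,0.386,0]
}}

```text
clock: 14.8
eef_pos: [557.7, 61.6, 121.9]
tool_rot: [3.141, -0.001, 2.036]
force: [-0.4, 0.4, 4.7]
width: 10.9
gripper_force: 59.6
```

```bash
python3 - <<'E'
from h import *
s=read_state();print(s["eef_pos"],s["tool_rot"],s["force"],s["torque"],s["gripper_force"],s["width"])
b=get_image("wrist");c=get_image("side");t=get_image("top");cv2.imwrite("pics/t8.png",t[:,:,::-1])
p=proj("side",[557,58,110]).astype(int);c=c[p[1]-60:p[1]+60,p[0]-50:p[0]+50,::-1]
cv2.imwrite("pics/v8.png",np.hstack([cv2.resize(c,(250,300),interpolation=cv2.INTER_CUBIC),cv2.resize(b[:,:,::-1],(400,300),interpolation=cv2.INTER_AREA)]))
E
```

```text
[557.66550629  61.59530782 121.88668506] [ 3.14067646e+00 -5.32897327e-04  2.03553572e+00] [-0.43883524  0.42644104  4.68764292] [-0.10219455  0.01145221  0.10343986] 59.57602500915527 10.867842494512946
```

View pics/v8.png

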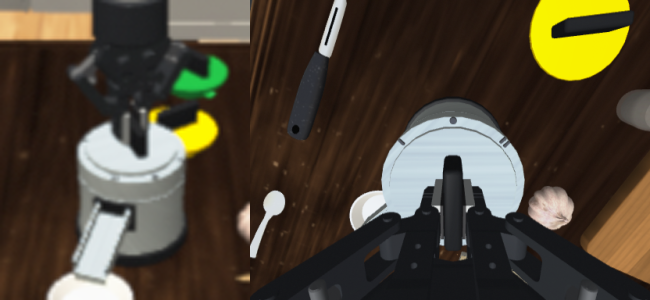

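The lid lies flat on the rim and its bar, at column 453, is in line with the stud at (453,120). The dish is still under the spout and the grip is holding 59 N, so I'm handing in.

```bash
python3 -c "
from cell import finish_job
print(finish_job())"
```

```text
the job is handed in; nothing more can be done
None
```

The job is handed in; no verdict came back. By my measurements the dish stands about 8 mm from the spot under the spout, and the lid is home, turned 45° clockwise to the half-way stud and still gripped at 59 N.

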